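# Hang the dial gauge on the gas panel's latching hook

### The job

Take the portable dial pressure gauge that stands on the bench and hang it by the button on its back on the hook of the gas panel, dial facing outward. Slide the button down the hook's slot, past the sprung latch, until it sits fully home and the latch has sprung back over it. The hook's height is adjustable, so feel for the bottom; push gently, never force it, and leave the other things on the bench where they are.

Things in the scene. Friction and masses are not known exactly. Their poses are not given: they have to be found in the camera images.
- gauge: Dial pressure gauge, 240-370 g: upright grey case 34 mm deep (own x), 56 wide (own y), 120 tall, standing on its flat underside, facing any way. Origin mid-underside, z up; own +x is the way the 52 mm round graduated dial on its front looks (4 mm proud). Two brass barbs 12 mm tall on top. Grip the flat bare sides, 56 mm apart; the back must stay free for the hook
- button (a point): the hanging button on the gauge's back (own -x), centred, 85 mm above the underside: steel neck 6.5 mm thick, 5.5 long, then a round head 16 mm across, 4 thick. The point is on the neck's axis 2.5 mm behind the case's back, at (-19.5, 0, 85) mm in the gauge's axes, which are also its axes
- dial (a point): centre of the dial's face, at (+21, 0, 78) mm in the gauge's axes
- panel: fixed upright white-painted gas panel. Origin on the bench below its front face; x out of that face (roughly away from the robot), z up. Plate 185 mm tall, from y -180 to +130 mm, on a foot 10 mm thick reaching 45 mm forward. Hook at y +75 mm; its valve and regulator lie at y < 0, out to x 55 mm. The case hangs 0 to 2.5 mm off the hook, two rubber bumpers (11 mm proud) behind its lower end
- hook_mid (a point): middle of the button's neck when fully home if the hook stood at mid-height: at (10.5, 75, 140) mm in the panel's axes, its axes too. The hook is clamped up to 15 mm higher or lower than that, which no reading tells: see or feel it. It is an upright steel plate 3 mm thick (x -1.5 to +1.5 here), 36 wide, with 9 mm behind it for the button's head; its top is 30 mm above its own seat
- latch (a joint): the hook's slot, 9 mm wide, is open at the top (flared to -y) and takes the neck from above, head between hook and panel. Its spring latch, a 3 mm bar pivoted on the +y side, slants down across it. rad: 0 closed, 0.15 to 0.4 as the neck passes its end. The neck meets it 14 mm above the seat, 5 to 16 N push it by, and 1 to 3 mm above the seat it snaps over the neck. Over 35 N is forcing
- chamber_a: small detector chamber, a clear cylinder with white end plates, 76 mm across, 100 mm tall plus a 10 mm terminal; origin under its middle; leave it where it is
- chamber_b: small detector chamber, a clear cylinder with black end plates, foot 92 mm across, 92 mm tall plus a 10 mm terminal; origin under its middle; leave it where it is
- flange: loose yellow plastic end flange, 84 mm across, 24 mm tall, lying on the bench; leave it
- preamp: small aluminium box with two connectors, 90 x 50 x 30 mm, lying on the bench; leave it
- driver: screwdriver, 200 mm long, lying on the bench; leave it
- fitting: brass pipe fitting, 26 mm across, 38 mm tall, standing on the bench; leave it
There are look-alikes about, which are no part of the job. Several things look just like the gauge: the one meant starts farthest from the robot's base.

How it is judged:
On the way, in this order (a step that is already met when the one before it is completed fails the run):
1. the gauge's button comes to the mouth of the hook from above, in line with the slot, dial outward (z of button in the frame of hook_mid between 0.018 and 0.08 m and y of button in the frame of hook_mid between -0.01 and 0.01 m and x of button in the frame of hook_mid between -0.005 and 0.005 m and x of dial in the frame of hook_mid above 0.03 m), for 0.05 s.
2. the button pushes the sprung latch aside on its way down the slot (value of joint latch above 0.1 rad and y of button in the frame of hook_mid between -0.005 and 0.005 m and x of button in the frame of hook_mid between -0.005 and 0.005 m and z of button in the frame of hook_mid between -0.016 and 0.035 m), for 0.05 s.
At the end, for the whole second after the job is handed in: the gauge hangs still and upright (within 7 degrees) on the hook, dial outward: its button rests on the floor of the slot (0.8 N or more there), wherever the hook is set (17.5 mm either way of hook_mid), and the latch is closed over it (within 0.05 rad), not carrying it (under 2 N); let go (z of button in the frame of hook_mid between -0.0175 and 0.0175 m and y of button in the frame of hook_mid between -0.003 and 0.003 m and x of button in the frame of hook_mid between -0.004 and 0.004 m and x of dial in the frame of hook_mid above 0.034 m and value of joint latch below 0.05 rad and contact force between gauge and latch_c0 below 2 N and contact force between gauge and hook_c0 above 0.8 N and angle between gauge's own z axis and vertical below 0.12 rad and linear speed of gauge below 0.02 m/s and angular speed of gauge below 0.2 rad/s); the robot touches nothing.
It fails at once if the gauge is forced: more than 35 N between the gauge and the panel with its hook and latch (contact force between gauge and panel above 35 N).
It fails at once if another thing on the bench is shifted by more than 20 mm (distance of any of chamber_a, chamber_b, flange, preamp, driver, fitting from where it was at the start of the episode above 0.02 m).
It also fails if it takes over 69 s, if anything falls off the work surface, if the arm or the gripper's body presses on something with over 40 N, if the wrist force passes 120 N, or if a joint passes its speed limit or range.

### The arm

A 7-joint arm with a two-finger parallel gripper is mounted at the origin on the work surface. World frame = base frame: x ahead of the robot, y to its left, z up, the work surface at z = 0. Lengths are in m, angles in rad, forces in N, time in s.
With the tool pointing down it reaches from about 0.425 to 0.825 m from the base axis. Payload 3.6 kg.
Tool frame: the origin (TCP) lies at the very end of the fingers, on their centre line; the grasp point (between the pads) lies 19 mm behind it; z points along the fingers, y is the line along which they close (so a half turn about z gives the same grasp; the last joint's range is limited). The gripper opens to 85 mm and grips with 20 to 120 N. Pads are 22 mm wide; open, the fingers measure 114 mm over their backs; the gripper's body (76 mm by 85 mm) begins 54 mm behind the grasp point. The pads swing forward as they close: fully open they stand 13 mm farther back than shut.
Start: joints at [-1.252, 0.615, -0.013, 1.423, 0.008, 1.103, -0.04], TCP at [0.22, 0.612, 0.231] pointing down, gripper open.
Joint ranges: [-3.12, 3.12], [-0.3, 2.06], [-1.34, 1.32], [0.26, 2.42], [-1.36, 4.5], [0.01, 1.98], [-2.84, 2.84]. Speed limits (rad/s): [2.79, 2.79, 3.14, 3.14, 3.14, 3.14, 3.14].

### API

Orientations are given as a unit quaternion [x, y, z, w].
In Python, from station import robot gives the robot as it stands.
- The arm moves only by the tool play_rows, never from a script. Its arguments are lists of equal length, an entry for each row: "gripper": the closure in counts, from 0 (fully open) to 255 (shut); "delta_pos": the shift along the world's x, y, z in mm, a list of three; "angular": the turn, a rotation vector about the world's x, y, z in rad, a list of three. A call has 1 to 12 rows; each row shifts and turns the commanded pose from where the row before left it; what a row does not reach is not made up. A row lasts 1/8 s, in which the tool goes at most 62.5 mm and 10.7 degrees, less where a joint would pass 70% of its speed; a pose out of reach is approached as far as the arm can. A call with a gripper value outside its range is refused whole. The fingers move at their own pace and stop on an object; the grip force is fixed at half the most. Time passes only in rows, so rows that do not move let the fingers close. It gives the time, the measured TCP pose, the force, the opening and the grip force at its end, in the units of the state.
- robot.sense(): the state, without advancing time (a new reading comes with each control period).
- robot.capture(name): name is "scene" or "top" or "wrist"; returns a dict with "frame" (420x560x3 uint8, red, green, blue), "camera_matrix" (3x3 intrinsics, pixels), "rvec" (rotation vector, rad) and "tvec" (3), from world to camera coordinates, as OpenCV has them; the wrist camera has in their place "hand_eye" (4x4, takes a point from camera to tool coordinates, whose origin is the TCP and whose axes are the flange's). Camera axes: x right, y down, z forward; pixel columns grow to the right and rows downward; lengths in m; the calibration is good to about 2 mm. A picture is of the moment at which its call begins: read the wrist's pose just before it. There is no depth.
- robot.hand_in(): hands the job in; it is judged then, once.
The state is a dict: "time": time; "joints": joint angles; "qd": joint speeds; "tau": joint torques, N m; "position": TCP position; "orientation": TCP orientation; "force": force on the tool from outside, world axes, zero at the start; "torque": the same for the moment, N m; "opening": opening from 0.0 (shut) to 1.0 (fully open); "grasp_force": force on a finger pad.
Only numpy, scipy, OpenCV 4.12 (cv2) and the standard library are available. Lean on these libraries where they do the work, as an engineer would, in place of code of your own. Each camera call takes 0.05 s, during which the arm holds its last target. There are 200 camera calls.

## Working session

There is one attempt and no reset: what is moved stays moved. The work goes in short steps, Python scripts to look and compute and a tool call to move; the robot and the scene stay as the last step left them, time stands still between calls to the robot, and variables do not carry over. Pictures are saved under pics/ and viewed, at most 10 in all, crops included, and the job is handed in when it is done.

Besides the shell and the picture viewer there is one more tool, called after "Emit:" in YAML: its name, and indented under it one key for each argument. play_rows: Moves the arm, as the interface text tells. Its arguments: {"type":"object","properties":{"gripper":{"type":"array"},"delta_pos":{"type":"array"},"angular":{"type":"array"}},"required":["gripper","delta_pos","angular"]}

```bash
mkdir -p pics; ls; cat > h.py <<'E'
import numpy as np, cv2
from station import robot
def cap(n):
    c=robot.capture(n); return c
def ray(c,u,v):
    R=cv2.Rodrigues(np.array(c["rvec"],float))[0]; t=np.array(c["tvec"],float).ravel()
    p=R.T@np.linalg.inv(np.array(c["camera_matrix"]))@[u,v,1]
    return -R.T@t, p/np.linalg.norm(p)
def onz(c,u,v,z):
    o,d=ray(c,u,v); return o+d*(z-o[2])/d[2]
def tri(c1,p1,c2,p2):
    o1,d1=ray(c1,*p1);o2,d2=ray(c2,*p2)
    s=np.linalg.lstsq(np.c_[d1,-d2],o2-o1,rcond=None)[0]
    a,b=o1+d1*s[0],o2+d2*s[1]; return (a+b)/2,np.linalg.norm(a-b)
def proj(c,P):
    return cv2.projectPoints(np.array(P,float).reshape(-1,3),np.array(c["rvec"],float),np.array(c["tvec"],float),np.array(c["camera_matrix"],float),None)[0].reshape(-1,2)
E
python3 - <<'E'
from h import *
import pickle
print(robot.sense())
for n in("scene","top"):
    c=cap(n); pickle.dump(c,open(n+".pkl","wb")); print(n,ray(c,280,210),c["camera_matrix"][0])
    cv2.imwrite(f"pics/{n}0.png",cv2.resize(c["frame"][:,:,::-1],(800,600),interpolation=cv2.INTER_CUBIC))
E
```

```text
pics
{'time': 0.0, 'joints': array([-1.25154551,  0.61593472, -0.012622  ,  1.42493122,  0.00810084,
        1.10337937, -0.04038136]), 'qd': array([-0.00074319,  0.00143298,  0.00059503,  0.00038873,  0.00050044,
       -0.00017721, -0.00145614]), 'tau': array([-1.52299835e-04, -4.69219601e+01,  2.59731095e-01, -1.71029967e+01,
        1.00427284e-02,  9.79690638e-03,  1.20161647e-05]), 'position': array([0.22001369, 0.61080977, 0.23011735]), 'orientation': array([ 1.71970942e-01,  9.85101163e-01, -1.28480988e-03, -2.06237403e-04]), 'force': array([-0.3476625 , -0.10563197, -0.55489106]), 'torque': array([ 0.06330404, -0.03190889, -0.00014835]), 'grasp_force': 0.0, 'opening': 0.9975871443596702}
scene (array([1.32356594, 0.17291491, 0.74952254]), array([-0.74866161, -0.11273442, -0.65329682])) [535.69339661   0.         281.61870338]
top (array([0.43990623, 0.02213586, 1.20826624]), array([ 0.10149516,  0.00367232, -0.99482926])) [542.64998623   0.         279.07206837]
```

View pics/scene0.png

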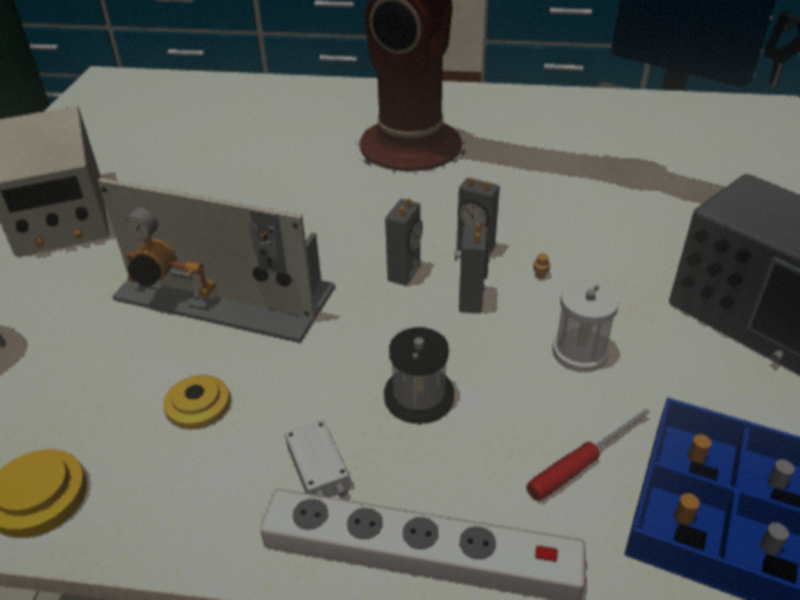

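View pics/top0.png

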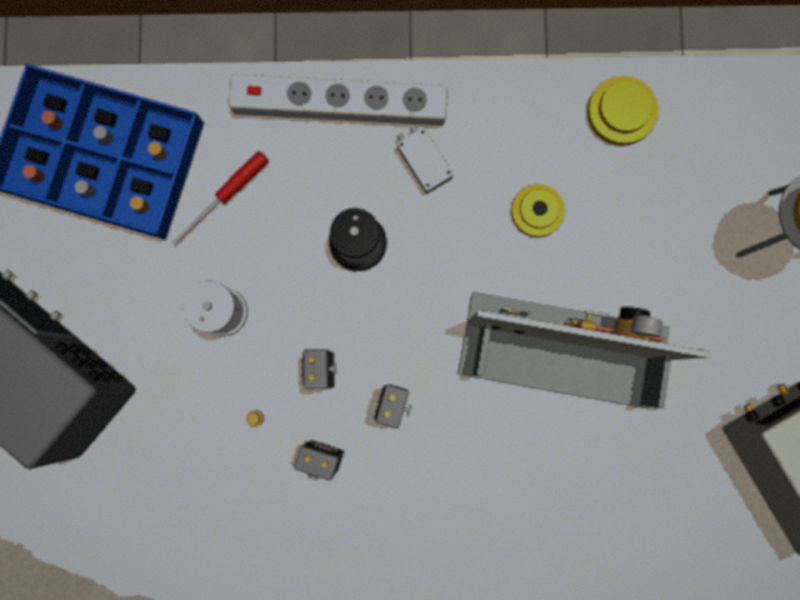

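Candidates that look like the gauge (top picture, 800x600): A (318,369), B (392,406), C (318,460). Next I work out how far each is from the base, and take crops of A and of the hook.

```bash
python3 - <<'E'
from h import *
import pickle
T=pickle.load(open("top.pkl","rb"));S=pickle.load(open("scene.pkl","rb"))
k=.7
for n,p in dict(A=(318,369),B=(392,406),C=(318,460)).items():
    P=onz(T,p[0]*k,p[1]*k,.12);print(n,P,np.hypot(*P[:2]))
# brass barbs, both views
for nm,c in(("top",T),("scene",S)):
    hsv=cv2.cvtColor(c["frame"],cv2.COLOR_RGB2HSV)
    m=cv2.inRange(hsv,(12,110,90),(30,255,255))
    n,l,s,ce=cv2.connectedComponentsWithStats(m)
    for i in range(1,n):
        if 3<=s[i,4]<60: print(nm,ce[i].round(1),s[i,4], onz(c,*ce[i],.128).round(4))
def crop(c,x,y,w,h,f): return cv2.resize(c["frame"][y:y+h,x:x+w,::-1],None,fx=f,fy=f,interpolation=cv2.INTER_CUBIC)
a=crop(T,195,230,110,120,5)[:600,:400] if 0 else cv2.resize(crop(T,200,235,100,105,4),(400,420))
b=cv2.resize(crop(S,60,115,180,130,4),(400,290)) if 0 else crop(S,150,135,80,84,5)
b=cv2.resize(b,(400,420))
cv2.imwrite("pics/crop1.png",np.hstack([a,b]))
E
```

```text
A [0.45534282 0.1421369  0.12      ] 0.4770115168606498
B [0.4027305  0.03913849 0.12      ] 0.4046278256812009
C [0.32985391 0.142394   0.12      ] 0.3592765734291884
top [108.3 103.7] 53 [0.7731 0.3744 0.128 ]
top [ 95.8 142. ] 56 [0.6937 0.3985 0.128 ]
top [377. 140.] 3 [ 0.69  -0.172  0.128]
top [360.  217.3] 3 [ 0.5333 -0.1334  0.128 ]
top [401.7 225. ] 13 [ 0.5169 -0.216   0.128 ]
top [217.6 251.6] 13 [0.4686 0.1511 0.128 ]
top [217.8 264. ] 10 [0.4441 0.1508 0.128 ]
top [548.  272.4] 25 [ 0.4196 -0.5008  0.128 ]
top [273.8 278. ] 10 [0.4152 0.0401 0.128 ]
top [523.8 285. ] 20 [ 0.3954 -0.4518  0.128 ]
top [270.5 289.5] 12 [0.3927 0.0468 0.128 ]
top [214.9 320.5] 15 [0.3338 0.1567 0.128 ]
top [226.6 324.4] 13 [0.326  0.1336 0.128 ]
scene [281.  145.5] 6 [0.4091 0.0406 0.128 ]
scene [334.2 156.8] 6 [0.4378 0.1518 0.128 ]
scene [ 53.5 162. ] 10 [ 0.5159 -0.4058  0.128 ]
scene [334.  163.5] 8 [0.4605 0.1528 0.128 ]
scene [112.4 169.3] 29 [ 0.5268 -0.278   0.128 ]
scene [ 99.4 175.3] 20 [ 0.5483 -0.2962  0.128 ]
scene [106.7 178.4] 7 [ 0.5564 -0.2781  0.128 ]
scene [379.5 179.8] 26 [0.5039 0.241  0.128 ]
scene [133.8 186.1] 57 [ 0.5737 -0.2177  0.128 ]
scene [378.2 185.9] 31 [0.5227 0.2385 0.128 ]
scene [146.9 196.8] 11 [ 0.6018 -0.1828  0.128 ]
scene [142.7 203.3] 3 [ 0.6208 -0.1845  0.128 ]
scene [130. 299.] 3 [ 0.8385 -0.1305  0.128 ]
```

View pics/crop1.png

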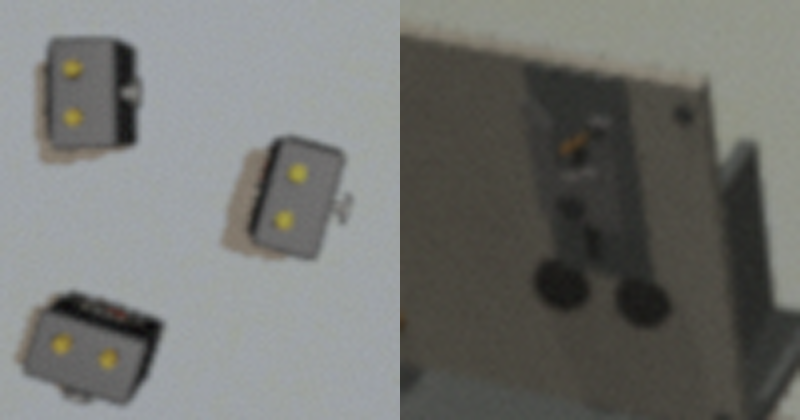

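Target is A: it is farthest from the base (0.477 m). Its barbs are at top-picture pixels (217.6,251.6) and (217.8,264), and its button points to -y, so the dial faces +y. In the right crop the hook plate runs from x 525 to 640, with the two bumpers at (560,283) and (643,300).

```bash
python3 - <<'E'
from h import *
import pickle
T=pickle.load(open("top.pkl","rb"));S=pickle.load(open("scene.pkl","rb"))
k=.7
L=onz(T,478*k,314*k,.185);R=onz(T,708*k,351*k,.185)
print("top ends",L,R,np.linalg.norm(L-R))
L2=onz(S,303*k,216*k,.185);R2=onz(S,104*k,181*k,.185);print("scene ends",L2,R2,np.linalg.norm(L2-R2))
yd=(L2-R2)/np.linalg.norm(L2-R2);print("yaw",np.degrees(np.arctan2(-yd[0],yd[1])), np.degrees(np.arctan2(-(L-R)[0],(L-R)[1])))
# bumpers at panel x=11: intersect scene pix with panel face plane
xd=np.array([yd[1],-yd[0],0])
for p in((560,283),(643,300),(525,65),(632,80),(582,207),(595,240),(572,145),(597,128)):
    o,d=ray(S,150+p[0]-400 and 150+(p[0]-400)/5,135+p[1]/5)
    off=.011
    s=(xd@(L2-o)+off)/(xd@d);P=o+s*d;print(p,P.round(4),"panel y",.13+(P-L2)@yd)
c=robot.capture("wrist");print(np.array(c["hand_eye"]).round(4),c["camera_matrix"])
E
```

```text
top ends [ 0.52433991 -0.0770865   0.185     ] [ 0.47165771 -0.37817305  0.185     ] 0.305660806817891
scene ends [ 0.52517614 -0.07197358  0.185     ] [ 0.4708899 -0.3687814  0.185    ] 0.3017314602219211
yaw -10.36485278711359 -9.924777483771358
(560, 283) [ 0.523  -0.1449  0.0806] panel y 0.05785302131474468
(643, 300) [ 0.5295 -0.1092  0.0803] panel y 0.09415803739204466
(525, 65) [ 0.5233 -0.1434  0.1857] panel y 0.05936397401298285
(632, 80) [ 0.5312 -0.1     0.1875] panel y 0.10349431201910964
(582, 207) [ 0.5258 -0.1294  0.1221] panel y 0.07359759768108153
(595, 240) [ 0.5265 -0.1261  0.1066] panel y 0.07695111452738293
(572, 145) [ 0.5259 -0.1293  0.1518] panel y 0.07372273772238463
(597, 128) [ 0.528  -0.1176  0.1622] panel y 0.08567023432659301
[[ 2.000e-04 -9.511e-01 -3.089e-01  7.960e-02]
 [ 1.000e+00  4.000e-04 -6.000e-04 -1.000e-03]
 [ 6.000e-04 -3.089e-01  9.511e-01 -1.407e-01]
 [ 0.000e+00  0.000e+00  0.000e+00  1.000e+00]] [[298.92705197   0.         281.35324642]
 [  0.         298.92705197 208.85934809]
 [  0.           0.           1.        ]]
```

Emit:
play_rows:
  gripper: [0,0,0,0,0,0,0,0,0,0,0,0]
  delta_pos:
    - [26,-50,4]
    - [26,-50,4]
    - [26,-50,4]
    - [26,-50,4]
    - [26,-50,4]
    - [26,-50,4]
    - [26,-50,4]
    - [26,-50,4]
    - [26,-50,4]
    - [26,-50,4]
    - [26,-50,4]
    - [26,-50,4]
  angular:
    - [0,0,-0.18]
    - [0,0,-0.18]
    - [0,0,-0.18]
    - [0,0,-0.18]
    - [0,0,-0.18]
    - [0,0,-0.18]
    - [0,0,-0.18]
    - [0,0,-0.18]
    - [0,0,-0.18]
    - [0,0,-0.18]
    - [0,0,-0.18]
    - [0,0,-0.18]

```text
time: 1.65
position: [0.5328, 0.0103, 0.2793]
orientation: [0.951, 0.31, 0.0, -0.0]
force: [0.9, 1.3, 0.2]
opening: 0.995
grasp_force: 0.0
```

Emit:
play_rows:
  gripper: [0,0,0,0,0,0]
  delta_pos:
    - [12,-31,0]
    - [12,-31,0]
    - [12,-31,0]
    - [12,-31,0]
    - [12,-31,0]
    - [0,0,0]
  angular:
    - [0,0,-0.161]
    - [0,0,-0.161]
    - [0,0,-0.161]
    - [0,0,-0.161]
    - [0,0,-0.161]
    - [0,0,0]

```text
time: 2.4
position: [0.5918, -0.1465, 0.2787]
orientation: [0.996, -0.087, -0.001, 0.001]
force: [-0.1, 0.1, 0.2]
opening: 0.995
grasp_force: 0.0
```

```bash
cat >> h.py <<'E'
from scipy.spatial.transform import Rotation as Ro
def wcap():
    s=robot.sense(); c=dict(robot.capture("wrist"))
    W=np.eye(4);W[:3,:3]=Ro.from_quat(s["orientation"]).as_matrix();W[:3,3]=s["position"]
    M=np.linalg.inv(W@np.array(c["hand_eye"])); c["rvec"]=cv2.Rodrigues(M[:3,:3])[0].ravel();c["tvec"]=M[:3,3]
    return c
def ty():
    m=Ro.from_quat(robot.sense()["orientation"]).as_matrix(); return np.degrees(np.arctan2(m[1,1],m[0,1])), m[:,2]
E
python3 - <<'E'
from h import *
import pickle
c=wcap();pickle.dump(c,open("w1.pkl","wb"));print(robot.sense()["position"],robot.sense()["joints"],ty())
print(proj(c,[[.525,-.1305,.14],[.5248,-.0745,.185]]))
cv2.imwrite("pics/w1.png",cv2.resize(c["frame"][:,:,::-1],(800,600),interpolation=cv2.INTER_CUBIC))
E
```

```text
[ 0.5919146  -0.14429816  0.27867068] [-0.2661016   0.62431321  0.8398768   1.49342143 -0.4775535   1.23940778
 -1.10399141] (np.float64(-99.7409321339285), array([-1.34808057e-03, -9.35246021e-05, -9.99999087e-01]))
[[275.91729245 260.27618913]
 [214.57355448 293.59545784]]
```

View pics/w1.png

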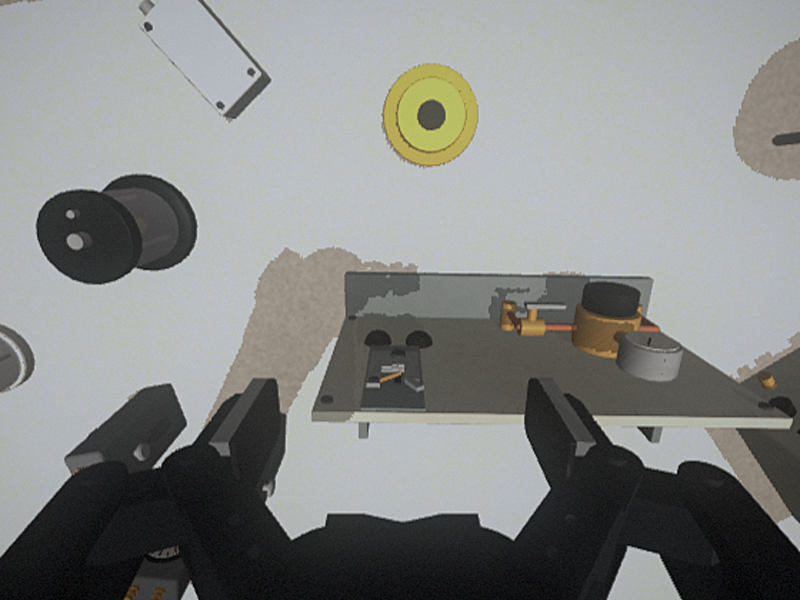

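The wrist view shows the panel from the front. The hook is at about (395,375) and the bumpers are at (377,340) and (420,340).

```bash
python3 - <<'E'
from h import *
import pickle
c=pickle.load(open("w1.pkl","rb"))
f=c["frame"][225:300,210:310,::-1]
cv2.imwrite("pics/w1c.png",cv2.convertScaleAbs(cv2.resize(f,(800,600),interpolation=cv2.INTER_CUBIC),alpha=1.6))
E
```

```text
(no output)
```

View pics/w1c.png

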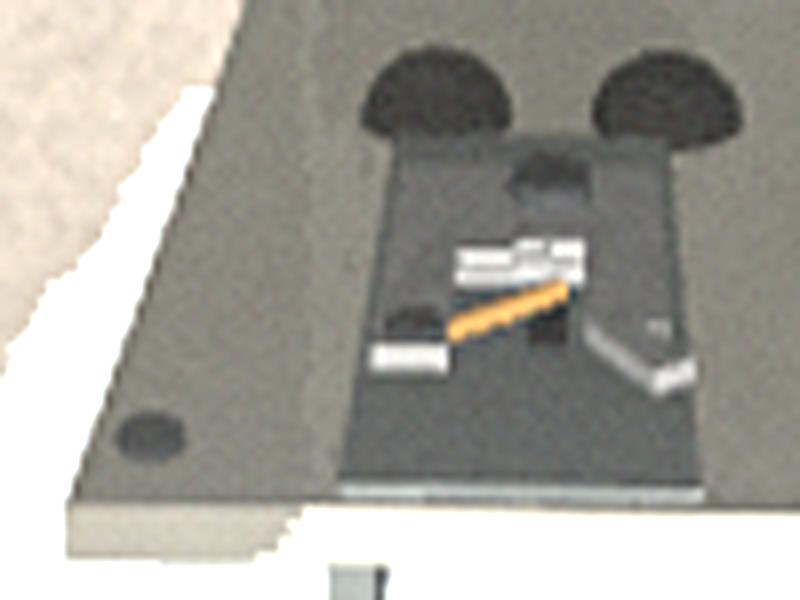

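```bash
python3 - <<'E'
from h import *
import pickle
c=pickle.load(open("w1.pkl","rb"))
q=lambda x,y:(210+x/8-.44,225+y/8-.44)
L=onz(c,*q(72,503),.185);R=onz(c,790*.7,415.5*.7,.185)
v=(L-R)/np.linalg.norm(L-R);print(L,R,np.linalg.norm(L-R),np.degrees(np.arctan2(-v[0],v[1])))
yaw=np.radians(-10.2)
xd=np.array([np.cos(yaw),np.sin(yaw),0]);yd=np.array([-np.sin(yaw),np.cos(yaw),0])
O=L-.13*yd;O[2]=0
def onx(p,x):
    o,d=ray(c,*q(*p));s=(xd@(O-o)+x)/(xd@d);P=o+s*d;return P.round(4),np.round(1000*np.array([x,(P-O)@yd,P[2]]),1)
for n,p,x in(("topL front",(370,344),.012),("topL back",(370,374),.009),("topR",(695,360),.012),("topR back",(695,385),.009),("slotL",(447,358),.0105),("seat L f",(515,262),.012),("seat R f",(585,262),.012),("seatbar left",(455,262),.012),("plateL",(345,485),.001),("plateR",(703,485),.001),("seat line front",(550,285),.009),("seat upper edge",(550,240),.012),("flare",(588,330),.012),("latch tip",(568,290),.0105),("latchpiv",(452,330),.0105),("bumpL",(437,95),.011),("bumpR",(668,100),.011),("plbotL",(395,140),.001)):
    print(n,*onx(p,x))
print("hookmid",O+.0105*xd+.075*yd+[0,0,.14])
E
```

```text
[ 0.53043602 -0.07958594  0.185     ] [ 0.473918   -0.37781398  0.185     ] 0.3035362447541523 -10.731020516729902
topL front [ 0.5365 -0.1139  0.1703] [ 12.   97.3 170.3]
topL back [ 0.5335 -0.1134  0.1719] [  9.   97.3 171.9]
topR [ 0.5298 -0.1511  0.1738] [ 12.   59.5 173.8]
topR back [ 0.5268 -0.1507  0.1743] [  9.   59.4 174.3]
slotL [ 0.5334 -0.1225  0.1708] [ 10.5  88.3 170.8]
seat L f [ 0.5335 -0.1302  0.1495] [ 12.   80.8 149.5]
seat R f [ 0.532  -0.1388  0.1495] [ 12.   72.  149.5]
seatbar left [ 0.5349 -0.1228  0.1496] [ 12.   88.3 149.6]
plateL [ 0.526  -0.1099  0.1828] [  1.   99.4 182.8]
plateR [ 0.5188 -0.1499  0.1826] [  1.   58.8 182.6]
seat line front [ 0.5298 -0.134   0.1499] [  9.   76.4 149.9]
seat upper edge [ 0.5328 -0.1344  0.1434] [ 12.   76.4 143.4]
flare [ 0.5319 -0.139   0.1668] [ 12.   71.8 166.8]
latch tip [ 0.5309 -0.1364  0.154 ] [ 10.5  74.1 154. ]
latchpiv [ 0.5333 -0.1228  0.1642] [ 10.5  88.  164.2]
bumpL [ 0.5348 -0.1176  0.0947] [11.  93.4 94.7]
bumpR [ 0.5288 -0.151   0.0963] [11.  59.4 96.3]
plbotL [ 0.5261 -0.1091  0.0887] [  1.  100.2  88.7]
hookmid [ 0.53103041 -0.13557609  0.14      ]
```

```bash
python3 - <<'E'
from h import *
import pickle
c=pickle.load(open("w1.pkl","rb"));S=pickle.load(open("scene.pkl","rb"));T=pickle.load(open("top.pkl","rb"))
q=lambda x,y:(210+x/8-.44,225+y/8-.44)
g=lambda x,y:(150+(x-400)/5-.4,135+y/5-.4)
for n,a,b in(("bumpL",(437,100),(643,300)),("bumpR",(668,105),(560,283)),("plateTL",(345,490),(632,78)),("plateTR",(703,490),(525,63)),("screw",(150,437),(684,113)),("cornerL",(72,503),(706,85))):
    P,e=tri(c,q(*a),S,g(*b));print(n,P.round(4),e.round(4))
# zoom of panel left end in top & scene
a=cv2.resize(T["frame"][200:240,320:380,::-1],(540,360),interpolation=cv2.INTER_CUBIC)
cv2.imwrite("pics/tp.png",a)
E
```

```text
bumpL [ 0.5248 -0.1134  0.0758] 0.0037
bumpR [ 0.5183 -0.149   0.0766] 0.0031
plateTL [ 0.5206 -0.1067  0.1792] 0.0058
plateTR [ 0.5157 -0.1485  0.1809] 0.0032
screw [ 0.528  -0.0848  0.1711] 0.0031
cornerL [ 0.5262 -0.0764  0.182 ] 0.0055
```

Emit:
play_rows:
  gripper: [0,0,0,0,0]
  delta_pos:
    - [-48,8,-10]
    - [-48,8,-20]
    - [-48,8,-20]
    - [0,0,0]
    - [0,0,0]
  angular:
    - [0,0,0]
    - [0,0,0]
    - [0,0,0]
    - [0,0,0]
    - [0,0,0]

```text
time: 3.08
position: [0.4494, -0.1184, 0.2299]
orientation: [0.997, -0.083, 0.001, -0.0]
force: [0.7, -0.1, 0.2]
opening: 1.001
grasp_force: 0.0
```

```bash
python3 - <<'E'
from h import *
import pickle
c=wcap();pickle.dump(c,open("w2.pkl","wb"));print(robot.sense()["position"],robot.sense()["joints"].round(2),ty())
p=proj(c,[.526,-.132,.165])[0];print(p)
x,y=max(0,int(p[0])-60),max(0,int(p[1])-45);x=min(x,440);y=min(y,330);print(x,y)
cv2.imwrite("pics/w2c.png",cv2.convertScaleAbs(cv2.resize(c["frame"][y:y+90,x:x+120,::-1],(800,600),interpolation=cv2.INTER_CUBIC),alpha=1.5))
E
```

```text
[ 0.45021427 -0.11890728  0.23014586] [-0.4   0.44  0.89  1.95 -0.43  0.94 -1.04] (np.float64(-99.5095863542614), array([ 3.08637670e-03, -3.66239003e-04, -9.99995170e-01]))
[281.11118617 113.37379022]
221 68
```

View pics/w2c.png

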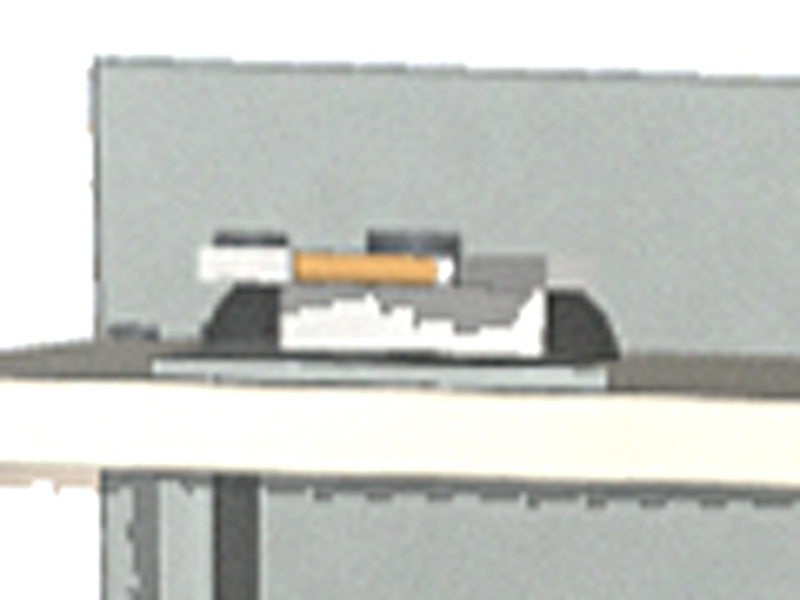

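```bash
python3 - <<'E'
from h import *
import pickle
c=pickle.load(open("w1.pkl","rb"));d=pickle.load(open("w2.pkl","rb"));S=pickle.load(open("scene.pkl","rb"))
q=lambda x,y:(210+x/8-.44,225+y/8-.44)
r=lambda x,y:(221+x/6.667-.43,68+y/6.667-.43)
for n,a,b in(("hookL f",(370,344),(198,248)),("hookL b",(370,374),(198,282)),("slotL f",(447,344),(290,249)),("hookR f",(695,360),(547,257)),("plateTL",(343,487),(153,362)),("plateTR",(703,487),(607,370)),("latch tip",(568,290),(437,270))):
    P,e=tri(c,q(*a),d,r(*b));print(n,P.round(4),e.round(4))
for z in(.155,.165,.172):
    A=onz(d,*r(198,265),z);B=onz(d,*r(547,272),z);print(z,A,B,np.linalg.norm(A-B),(A+B)/2, "slot",onz(d,*r(290,265),z),onz(d,*r(460,272),z))
# plate of panel: width 310 etc: plate (clamp) rear
E
```

```text
hookL f [ 0.5345 -0.1132  0.1666] 0.0001
hookL b [ 0.5314 -0.1127  0.1682] 0.0001
slotL f [ 0.5329 -0.1221  0.1666] 0.0002
hookR f [ 0.5277 -0.1486  0.1692] 0.0048
plateTL [ 0.5249 -0.109   0.1813] 0.0006
plateTR [ 0.5174 -0.1496  0.1807] 0.0003
latch tip [ 0.5289 -0.136   0.1501] 0.0001
0.155 [ 0.53333393 -0.11184275  0.155     ] [ 0.5267572  -0.14703034  0.155     ] 0.03579692710677917 [ 0.53004557 -0.12943655  0.155     ] slot [ 0.53177763 -0.12114484  0.155     ] [ 0.52823023 -0.13822587  0.155     ]
0.165 [ 0.5330251  -0.11279457  0.165     ] [ 0.52675322 -0.14635108  0.165     ] 0.03413760687855275 [ 0.52988916 -0.12957282  0.165     ] slot [ 0.53154094 -0.12166547  0.165     ] [ 0.52815797 -0.13795472  0.165     ]
0.172 [ 0.53280891 -0.11346084  0.172     ] [ 0.52675044 -0.1458756   0.172     ] 0.03297608271879429 [ 0.52977968 -0.12966822  0.172     ] slot [ 0.53137525 -0.12202991  0.172     ] [ 0.52810739 -0.13776493  0.172     ]
```

Emit:
play_rows:
  gripper: [0,0,0,0,0,0,0,0,0,0,0,0]
  delta_pos:
    - [0,26.4,0]
    - [0,26.4,0]
    - [0,26.4,0]
    - [0,26.4,0]
    - [0,26.4,0]
    - [0,26.4,0]
    - [0,26.4,0]
    - [0,26.4,0]
    - [0,26.4,0]
    - [3,26.4,0]
    - [0,0,0]
    - [0,0,0]
  angular:
    - [0,0,0.1755]
    - [0,0,0.1755]
    - [0,0,0.1755]
    - [0,0,0.1755]
    - [0,0,0.1755]
    - [0,0,0.1755]
    - [0,0,0.1755]
    - [0,0,0.1755]
    - [0,0,0.1755]
    - [0,0,0.1755]
    - [0,0,0]
    - [0,0,0]

```text
time: 4.62
position: [0.4523, 0.1439, 0.2296]
orientation: [0.703, 0.712, 0.0, 0.001]
force: [-0.4, -0.1, 0.6]
opening: 1.0
grasp_force: 0.0
```

```bash
python3 - <<'E'
from h import *
import pickle
c=wcap();pickle.dump(c,open("w3.pkl","wb"));print(robot.sense()["position"],robot.sense()["joints"].round(2),ty())
print(proj(c,[[.453,.145,.12]]))
hsv=cv2.cvtColor(c["frame"],cv2.COLOR_RGB2HSV)
m=cv2.inRange(hsv,(12,110,80),(30,255,255))
n,l,s,ce=cv2.connectedComponentsWithStats(m)
for i in range(1,n):
    if s[i,4]>20: print(ce[i].round(1),s[i], onz(c,*ce[i],.128).round(4))
cv2.imwrite("pics/w3.png",cv2.convertScaleAbs(cv2.resize(c["frame"][:,:,::-1],(800,600),interpolation=cv2.INTER_CUBIC),alpha=1.5))
E
```

```text
[0.4520215  0.14348956 0.22954242] [-0.64  0.36  0.39  1.92 -0.17  0.88 -0.15] (np.float64(0.6981928906952681), array([ 8.15932159e-04, -6.03109259e-04, -9.99999485e-01]))
[[282.87571552 204.32574916]]
[218.3  84.1] [208  73  23  25 382] [0.4031 0.2412 0.128 ]
[140.4 192.8] [135 187  14  11  76] [0.3334 0.1561 0.128 ]
[299.7 200.9] [295 195  10  11  43] [0.4671 0.1507 0.128 ]
[271.6 202. ] [268 199   8   7  40] [0.4434 0.1495 0.128 ]
[133.3 219.2] [130 216  10   7  47] [0.3242 0.1324 0.128 ]
[216.7 303.9] [213 297  10  13  62] [0.3914 0.0476 0.128 ]
[240.8 312.3] [237 308   9   8  40] [0.4141 0.0384 0.128 ]
[446.7 396.2] [429 382  34  29 468] [ 0.6317 -0.0656  0.128 ]
```

View pics/w3.png

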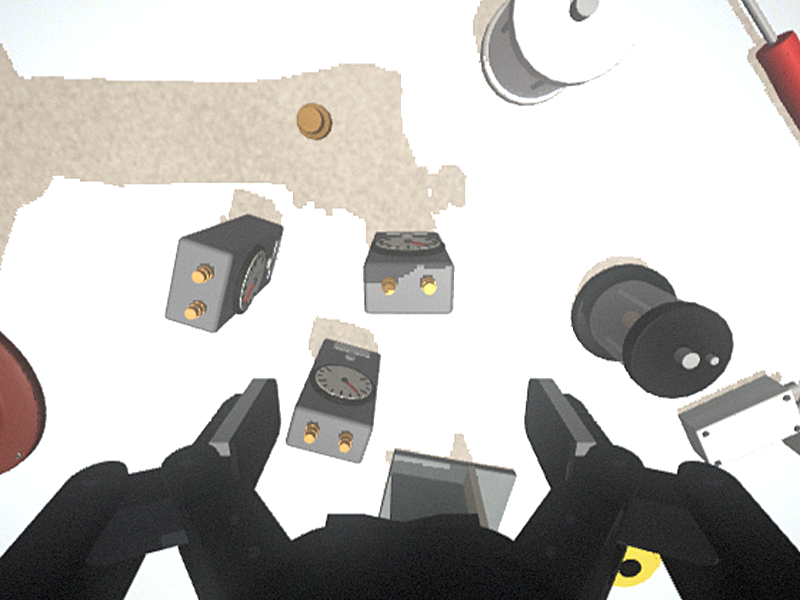

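Gauge A's top face has corners (365,265), (452,265), (453,313) and (365,313). The dial is up (+y), the sides are bare, and the orientation is square to the tool.

```bash
python3 - <<'E'
from h import *
import pickle
c=pickle.load(open("w3.pkl","rb"))
for p in((365,265),(452,265),(453,313),(365,313),(409,289)): print(p,onz(c,p[0]*.7,p[1]*.7,.12).round(4))
print(proj(c,[robot.sense()["position"]]))
f=c["frame"][170:230,240:330]; g=cv2.cvtColor(f,cv2.COLOR_RGB2GRAY)
# side edges of top face: fit left/right boundaries over rows
for v in range(190,219,4):
    r=cv2.cvtColor(c["frame"],cv2.COLOR_RGB2GRAY)[v].astype(float)
    d=np.diff(r[245:330]); print(v,245+d.argmin(),245+d.argmax())
E
```

```text
(365, 265) [0.4292 0.1616 0.12  ]
(452, 265) [0.4815 0.1623 0.12  ]
(453, 313) [0.4837 0.1316 0.12  ]
(365, 313) [0.4288 0.1309 0.12  ]
(409, 289) [0.456  0.1469 0.12  ]
[[282.12687379 268.20427437]]
190 253 317
194 253 317
198 254 317
202 254 317
206 254 317
210 254 316
214 254 316
218 255 315
```

Emit:
play_rows:
  gripper: [0,0,0,0,0,255,255,255,255,255,255,255]
  delta_pos:
    - [4,3,-40]
    - [0,0,-40]
    - [0,0,-40]
    - [0,0,-31.5]
    - [0,0,0]
    - [0,0,0]
    - [0,0,0]
    - [0,0,0]
    - [0,0,0]
    - [0,0,0]
    - [0,0,0]
    - [0,0,0]
  angular:
    - [0,0,0]
    - [0,0,0]
    - [0,0,0]
    - [0,0,0]
    - [0,0,0]
    - [0,0,0]
    - [0,0,0]
    - [0,0,0]
    - [0,0,0]
    - [0,0,0]
    - [0,0,0]
    - [0,0,0]

```text
time: 6.18
position: [0.4564, 0.1477, 0.0794]
orientation: [0.702, 0.712, 0.002, 0.001]
force: [-0.6, -0.5, 7.1]
opening: 0.651
grasp_force: 64.5
```

```bash
python3 - <<'E'
from h import *
s=robot.sense();print({k:np.round(s[k],4) for k in("time","position","force","opening","grasp_force")},ty())
E
```

```text
{'time': np.float64(6.175), 'position': array([0.4564, 0.1477, 0.0794]), 'force': array([-0.6294, -0.469 ,  7.0946]), 'opening': np.float64(0.6509), 'grasp_force': np.float64(64.5245)} (np.float64(0.8406957486226284), array([ 0.00316642,  0.0012089 , -0.99999426]))
```

Emit:
play_rows:
  gripper: [255,255,255,255,255,255,255,255,255,255,255,255]
  delta_pos:
    - [0,0,20]
    - [0,0,45]
    - [0,0,45]
    - [10,-20,40]
    - [12,-27,0]
    - [12,-27,0]
    - [12,-27,0]
    - [12,-27,0]
    - [12,-27,0]
    - [12,-27,0]
    - [12,-27,0]
    - [12,-27,0]
  angular:
    - [0,0,0]
    - [0,0,0]
    - [0,0,0]
    - [0,0,-0.12]
    - [0,0,-0.16]
    - [0,0,-0.16]
    - [0,0,-0.16]
    - [0,0,-0.16]
    - [0,0,-0.16]
    - [0,0,-0.16]
    - [0,0,-0.16]
    - [0,0,-0.16]

```text
time: 7.68
position: [0.561, -0.0887, 0.2277]
orientation: [0.996, 0.09, -0.0, -0.001]
force: [-0.3, 0.2, -2.6]
opening: 0.651
grasp_force: 64.8
```

Emit:
play_rows:
  gripper: [255,255,255,255,255,255]
  delta_pos:
    - [12,-26,0]
    - [15,-27,0]
    - [0,0,0]
    - [0,0,0]
    - [0,0,0]
    - [0,0,0]
  angular:
    - [0,0,-0.16]
    - [0,0,-0.16]
    - [0,0,-0.043]
    - [0,0,0]
    - [0,0,0]
    - [0,0,0]

```text
time: 8.43
position: [0.5882, -0.1405, 0.2279]
orientation: [0.996, -0.088, 0.0, -0.0]
force: [-0.7, 0.5, -2.7]
opening: 0.65
grasp_force: 65.0
```

```bash
python3 - <<'E'
from h import *
import pickle
s=robot.sense();print({k:np.round(s[k],4) for k in("time","position","joints","force","torque","opening","grasp_force")},ty())
c=wcap();pickle.dump(c,open("w4.pkl","wb"));T=cap("top");pickle.dump(T,open("top2.pkl","wb"));S=cap("scene");pickle.dump(S,open("scene2.pkl","wb"))
p=proj(T,[.57,-.137,.2])[0].astype(int);print(p)
q=proj(S,[.57,-.137,.2])[0].astype(int);print(q)
f=lambda c,p,k:cv2.resize(c["frame"][p[1]-k:p[1]+k,p[0]-k:p[0]+k,::-1],(400,400),interpolation=cv2.INTER_CUBIC)
cv2.imwrite("pics/n4.png",cv2.convertScaleAbs(np.hstack([cv2.resize(c["frame"][:,:,::-1],(400,400)),f(S,q,60)]),alpha=1.4))
E
```

```text
{'time': np.float64(8.425), 'position': array([ 0.5882, -0.1405,  0.2279]), 'joints': array([-0.2804,  0.672 ,  0.8493,  1.5833, -0.5423,  1.1368, -1.0512]), 'force': array([-0.6633,  0.4691, -2.6504]), 'torque': array([-0.0558,  0.0382,  0.0693]), 'opening': np.float64(0.6503), 'grasp_force': np.float64(64.9889)} (np.float64(-100.05239792141565), array([ 1.31882345e-04,  9.72134034e-04, -9.99999519e-01]))
[366 194]
[169 156]
```

View pics/n4.png

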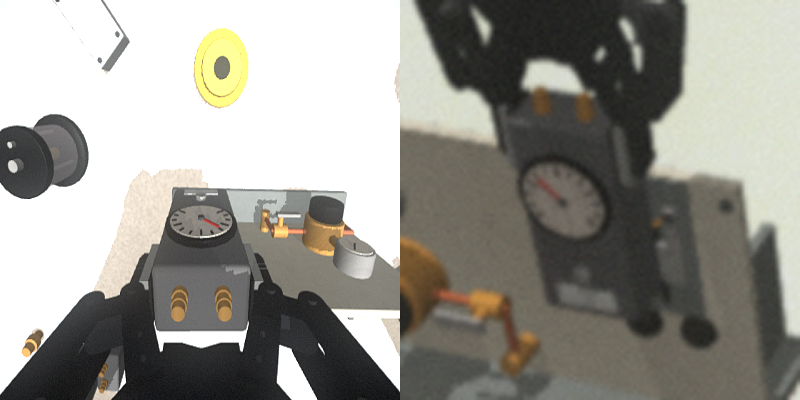

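The wrist view (left) shows the gauge held upright, with the dial outward at (200,222) and the top face from y 265 to 330. The scene crop shows it hanging in front of the panel. The hook is just to the right of it, and the bumpers are at (645,322) and (698,332).

```bash
python3 - <<'E'
from h import *
import pickle
def inv(c,s=None): pass
c=pickle.load(open("w4.pkl","rb"));g=cv2.cvtColor(c["frame"],cv2.COLOR_RGB2GRAY)
m=((g>75)&(g<230)).astype(np.uint8)
roi=np.zeros_like(m);roi[208:262,228:336]=1;m*=roi
n,l,s,ce=cv2.connectedComponentsWithStats(m)
i=1+s[1:,4].argmax();print(s[i],ce[i])
cs=cv2.findContours((l==i).astype(np.uint8),0,1)[0]
E=cv2.fitEllipse(cv2.convexHull(max(cs,key=cv2.contourArea)));print(E)
pos=np.array([.5883,-.1407,.228]) # commanded approx
yaw=np.radians(-10.05);xd=np.array([np.cos(yaw),np.sin(yaw),0]);yd=np.array([-np.sin(yaw),np.cos(yaw),0])
P=onz(c,*E[0],.228-.0794+.078);print("dial",P,(P-pos)@xd,(P-pos)@yd)
# back/front edge of top face: column profile
col=g[270:375,255:275].mean(1);d=np.diff(col)
for k in np.argsort(-abs(d))[:8]:
    v=270+k+.5;Q=onz(c,265,v,.228-.0794+.12);print(v,d[k].round(1),((Q-pos)@xd).round(4))
row=g[290:330].mean(0);d=np.diff(row);
for k in np.argsort(-abs(d[200:360]))[:8]+200:
    Q=onz(c,k+.5,310,.1486+.12);print(k,d[k].round(1),((Q-pos)@yd).round(4))
E
```

```text
[ 238  215   87   35 2046] [280.72678397 232.26392962]
((281.1268615722656, 232.37115478515625), (34.62897872924805, 87.40757751464844), 90.18572235107422)
dial [ 0.60767495 -0.14481584  0.2266    ] 0.01979590438228424 -0.0006716126740697298
347.5 98.6 -0.0143
362.5 -42.6 -0.0221
361.5 -41.7 -0.0216
360.5 -40.9 -0.0211
346.5 26.5 -0.0138
363.5 -23.3 -0.0227
348.5 22.5 -0.0148
359.5 -22.4 -0.0205
347 -14.9 -0.027
207 -14.6 0.0284
355 14.1 -0.0301
214 14.1 0.0256
348 -12.6 -0.0274
215 12.0 0.0252
213 10.2 0.026
349 -9.8 -0.0277
```

Emit:
play_rows:
  gripper: [255,255,255,255,255,255,255,255,255]
  delta_pos:
    - [0,0,-30]
    - [0,0,-30]
    - [-5,0.9,-11]
    - [-9,1.6,0]
    - [-7,1.2,0]
    - [0,0,0]
    - [0,0,0]
    - [0,0,0]
    - [0,0,0]
  angular:
    - [0,0,0]
    - [0,0,0]
    - [0,0,0]
    - [0,0,0]
    - [0,0,0]
    - [0,0,0]
    - [0,0,0]
    - [0,0,0]
    - [0,0,0]

```text
time: 9.7
position: [0.5675, -0.1378, 0.1568]
orientation: [0.996, -0.088, 0.0, 0.0]
force: [-0.1, -0.2, -1.9]
opening: 0.646
grasp_force: 65.0
```

Emit:
play_rows:
  gripper: [255,255,255,255]
  delta_pos:
    - [-1,0.18,0]
    - [-1,0.18,0]
    - [-1,0.18,0]
    - [0,0,0]
  angular:
    - [0,0,0]
    - [0,0,0]
    - [0,0,0]
    - [0,0,0]

```text
time: 10.2
position: [0.5642, -0.1372, 0.1568]
orientation: [0.996, -0.089, -0.0, -0.0]
force: [-0.3, 0.5, -2.7]
opening: 0.648
grasp_force: 65.0
```

Emit:
play_rows:
  gripper: [255,255,255,255]
  delta_pos:
    - [-1,0.18,0]
    - [-1,0.18,0]
    - [-1,0.18,0]
    - [0,0,0]
  angular:
    - [0,0,0]
    - [0,0,0]
    - [0,0,0]
    - [0,0,0]

```text
time: 10.7
position: [0.5612, -0.1367, 0.1568]
orientation: [0.996, -0.089, -0.0, -0.0]
force: [0.3, -0.8, -3.0]
opening: 0.645
grasp_force: 65.0
```

Emit:
play_rows:
  gripper: [255,255,255,255]
  delta_pos:
    - [-0.8,0.14,0]
    - [-0.8,0.14,0]
    - [-0.8,0.14,0]
    - [0,0,0]
  angular:
    - [0,0,0]
    - [0,0,0]
    - [0,0,0]
    - [0,0,0]

```text
time: 11.2
position: [0.5588, -0.1363, 0.1568]
orientation: [0.996, -0.088, 0.0, -0.0]
force: [0.6, 0.3, -2.6]
opening: 0.651
grasp_force: 65.0
```

Emit:
play_rows:
  gripper: [255,255,255]
  delta_pos:
    - [-0.8,0.14,0]
    - [-0.8,0.14,0]
    - [0,0,0]
  angular:
    - [0,0,0]
    - [0,0,0]
    - [0,0,0]

```text
time: 11.58
position: [0.5577, -0.1361, 0.1569]
orientation: [0.996, -0.088, 0.001, 0.0]
force: [0.4, -0.1, -3.4]
opening: 0.648
grasp_force: 65.0
```

Emit:
play_rows:
  gripper: [255,255,255]
  delta_pos:
    - [-0.8,0.14,0]
    - [0,0,0]
    - [0,0,0]
  angular:
    - [0,0,0]
    - [0,0,0]
    - [0,0,0]

```text
time: 11.95
position: [0.5572, -0.136, 0.157]
orientation: [0.996, -0.088, 0.001, 0.0]
force: [2.7, -0.9, -2.9]
opening: 0.649
grasp_force: 65.0
```

Emit:
play_rows:
  gripper: [255,255,255,255,255,255,255,255]
  delta_pos:
    - [3,-0.5,0]
    - [0,0,15]
    - [0,0,15]
    - [-4,0.7,0]
    - [-4,0.7,0]
    - [-2.1,0.3,0]
    - [0,0,0]
    - [0,0,0]
  angular:
    - [0,0,0]
    - [0,0,0]
    - [0,0,0]
    - [0,0,0]
    - [0,0,0]
    - [0,0,0]
    - [0,0,0]
    - [0,0,0]

```text
time: 12.95
position: [0.5492, -0.1346, 0.1865]
orientation: [0.996, -0.088, -0.0, -0.0]
force: [-0.1, 0.4, -1.6]
opening: 0.647
grasp_force: 65.0
```

```bash
python3 - <<'E'
from h import *
import pickle
s=robot.sense();print({k:np.round(s[k],4) for k in("time","position","joints","force","torque","opening")},ty())
S=cap("scene");T=cap("top");pickle.dump((S,T),open("st5.pkl","wb"))
q=proj(S,[.55,-.134,.17])[0].astype(int);p=proj(T,[.545,-.134,.2])[0].astype(int);print(q,p)
f=lambda c,p,k:cv2.resize(c["frame"][p[1]-k:p[1]+k,p[0]-k:p[0]+k,::-1],(400,400),interpolation=cv2.INTER_CUBIC)
cv2.imwrite("pics/n5.png",cv2.convertScaleAbs(np.hstack([f(S,q,45),f(T,p,45)]),alpha=1.6))
E
```

```text
{'time': np.float64(12.95), 'position': array([ 0.5492, -0.1346,  0.1865]), 'joints': array([-0.2982,  0.6589,  0.8345,  1.7475, -0.5706,  0.9966, -0.993 ]), 'force': array([-0.0779,  0.3918, -1.5808]), 'torque': array([ 0.0092, -0.0991,  0.0102]), 'opening': np.float64(0.6467)} (np.float64(-100.14684565476935), array([-7.74313713e-04,  1.91341959e-04, -9.99999682e-01]))
[177 163] [365 207]
```

View pics/n5.png

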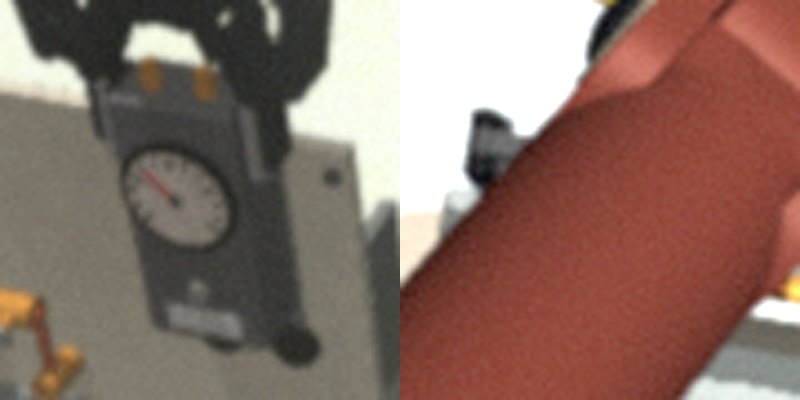

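Scene crop: the gauge is square over the hook with the dial outward, and the right bumper shows beside its foot at (297,345). Now I'll descend and watch the force.

Emit:
play_rows:
  gripper: [255,255,255,255,255]
  delta_pos:
    - [0,0,-4]
    - [0,0,-4]
    - [0,0,-2]
    - [0,0,-2]
    - [0,0,0]
  angular:
    - [0,0,0]
    - [0,0,0]
    - [0,0,0]
    - [0,0,0]
    - [0,0,0]

```text
time: 13.68
position: [0.5493, -0.1347, 0.1747]
orientation: [0.996, -0.088, -0.0, -0.0]
force: [0.0, -0.3, -2.7]
opening: 0.652
grasp_force: 65.0
```

Emit:
play_rows:
  gripper: [255,255,255,255]
  delta_pos:
    - [0,0,-1]
    - [0,0,-1]
    - [0,0,-1]
    - [0,0,0]
  angular:
    - [0,0,0]
    - [0,0,0]
    - [0,0,0]
    - [0,0,0]

```text
time: 14.18
position: [0.5493, -0.1346, 0.1717]
orientation: [0.996, -0.088, -0.0, -0.0]
force: [-0.2, 0.2, -2.1]
opening: 0.649
grasp_force: 65.0
```

Emit:
play_rows:
  gripper: [255,255,255,255]
  delta_pos:
    - [0,0,-1]
    - [0,0,-1]
    - [0,0,-1]
    - [0,0,0]
  angular:
    - [0,0,0]
    - [0,0,0]
    - [0,0,0]
    - [0,0,0]

```text
time: 14.68
position: [0.5493, -0.1346, 0.1687]
orientation: [0.996, -0.088, -0.0, -0.0]
force: [-0.1, 0.0, -2.8]
opening: 0.649
grasp_force: 65.0
```

Emit:
play_rows:
  gripper: [255,255,255,255]
  delta_pos:
    - [0,0,-1]
    - [0,0,-1]
    - [0,0,-1]
    - [0,0,0]
  angular:
    - [0,0,0]
    - [0,0,0]
    - [0,0,0]
    - [0,0,0]

```text
time: 15.18
position: [0.5493, -0.1346, 0.1657]
orientation: [0.996, -0.088, -0.0, -0.0]
force: [0.2, 0.2, -2.2]
opening: 0.649
grasp_force: 65.0
```

Emit:
play_rows:
  gripper: [255,255,255,255]
  delta_pos:
    - [0,0,-1]
    - [0,0,-1]
    - [0,0,-1]
    - [0,0,0]
  angular:
    - [0,0,0]
    - [0,0,0]
    - [0,0,0]
    - [0,0,0]

```text
time: 15.68
position: [0.5493, -0.1346, 0.1627]
orientation: [0.996, -0.088, -0.0, -0.0]
force: [-0.5, -0.4, -3.4]
opening: 0.649
grasp_force: 65.0
```

Emit:
play_rows:
  gripper: [255,255,255]
  delta_pos:
    - [0,0,-1]
    - [0,0,-1]
    - [0,0,0]
  angular:
    - [0,0,0]
    - [0,0,0]
    - [0,0,0]

```text
time: 16.05
position: [0.5493, -0.1346, 0.1607]
orientation: [0.996, -0.088, -0.0, -0.0]
force: [0.4, -0.3, -3.4]
opening: 0.648
grasp_force: 65.0
```

Emit:
play_rows:
  gripper: [255,255,255,255]
  delta_pos:
    - [0,0,-1]
    - [0,0,-1]
    - [0,0,-1]
    - [0,0,0]
  angular:
    - [0,0,0]
    - [0,0,0]
    - [0,0,0]
    - [0,0,0]

```text
time: 16.55
position: [0.5493, -0.1347, 0.1577]
orientation: [0.996, -0.088, -0.0, -0.0]
force: [0.0, -0.7, -3.4]
opening: 0.647
grasp_force: 65.0
```

Emit:
play_rows:
  gripper: [255,255,255,255]
  delta_pos:
    - [0,0,-1]
    - [0,0,-1]
    - [0,0,-1]
    - [0,0,0]
  angular:
    - [0,0,0]
    - [0,0,0]
    - [0,0,0]
    - [0,0,0]

```text
time: 17.05
position: [0.5493, -0.1346, 0.1547]
orientation: [0.996, -0.088, -0.0, -0.0]
force: [0.1, -0.3, -2.3]
opening: 0.644
grasp_force: 65.0
```

Emit:
play_rows:
  gripper: [255,255,255]
  delta_pos:
    - [0,0,-1]
    - [0,0,-1]
    - [0,0,0]
  angular:
    - [0,0,0]
    - [0,0,0]
    - [0,0,0]

```text
time: 17.42
position: [0.5496, -0.1353, 0.1532]
orientation: [0.996, -0.089, 0.0, 0.0]
force: [-0.6, -1.0, -0.5]
opening: 0.646
grasp_force: 65.1
```

Emit:
play_rows:
  gripper: [255,255,255]
  delta_pos:
    - [0,0,-1]
    - [0,0,-1]
    - [0,0,0]
  angular:
    - [0,0,0]
    - [0,0,0]
    - [0,0,0]

```text
time: 17.8
position: [0.55, -0.1362, 0.152]
orientation: [0.996, -0.089, 0.001, 0.001]
force: [0.1, -2.1, 4.6]
opening: 0.652
grasp_force: 65.8
```

Emit:
play_rows:
  gripper: [255,255,255]
  delta_pos:
    - [0,0,-1]
    - [0,0,-1]
    - [0,0,0]
  angular:
    - [0,0,0]
    - [0,0,0]
    - [0,0,0]

```text
time: 18.18
position: [0.5502, -0.1365, 0.1502]
orientation: [0.996, -0.089, 0.002, 0.001]
force: [-0.6, -2.0, 6.3]
opening: 0.644
grasp_force: 65.8
```

Emit:
play_rows:
  gripper: [255,255,255]
  delta_pos:
    - [0,0,-1]
    - [0,0,-1]
    - [0,0,0]
  angular:
    - [0,0,0]
    - [0,0,0]
    - [0,0,0]

```text
time: 18.55
position: [0.5503, -0.1371, 0.1483]
orientation: [0.996, -0.089, 0.002, 0.002]
force: [-1.0, -3.1, 6.1]
opening: 0.65
grasp_force: 65.8
```

Emit:
play_rows:
  gripper: [255,255,255]
  delta_pos:
    - [0,0,-1]
    - [0,0,-1]
    - [0,0,0]
  angular:
    - [0,0,0]
    - [0,0,0]
    - [0,0,0]

```text
time: 18.92
position: [0.5502, -0.1376, 0.1463]
orientation: [0.996, -0.089, 0.002, 0.002]
force: [0.3, -3.5, 5.0]
opening: 0.645
grasp_force: 65.8
```

Emit:
play_rows:
  gripper: [255,255,255]
  delta_pos:
    - [0,0,-1]
    - [0,0,-1]
    - [0,0,0]
  angular:
    - [0,0,0]
    - [0,0,0]
    - [0,0,0]

```text
time: 19.3
position: [0.55, -0.138, 0.1439]
orientation: [0.996, -0.089, 0.002, 0.003]
force: [-0.4, -6.2, 3.5]
opening: 0.651
grasp_force: 65.7
```

Emit:
play_rows:
  gripper: [255,255,255]
  delta_pos:
    - [0,0,-1]
    - [0,0,-1]
    - [0,0,0]
  angular:
    - [0,0,0]
    - [0,0,0]
    - [0,0,0]

```text
time: 19.68
position: [0.5491, -0.1339, 0.1399]
orientation: [0.996, -0.088, -0.001, -0.001]
force: [0.6, -1.7, -2.7]
opening: 0.652
grasp_force: 65.0
```

Emit:
play_rows:
  gripper: [255,255,255]
  delta_pos:
    - [0,0,-0.7]
    - [0,0,0]
    - [0,0,0]
  angular:
    - [0,0,0]
    - [0,0,0]
    - [0,0,0]

```text
time: 20.05
position: [0.5491, -0.1341, 0.1398]
orientation: [0.996, -0.088, -0.0, -0.0]
force: [-0.1, -0.8, -1.4]
opening: 0.649
grasp_force: 65.1
```

Emit:
play_rows:
  gripper: [255,255,255]
  delta_pos:
    - [0,0,-0.7]
    - [0,0,0]
    - [0,0,0]
  angular:
    - [0,0,0]
    - [0,0,0]
    - [0,0,0]

```text
time: 20.42
position: [0.5493, -0.1345, 0.1393]
orientation: [0.996, -0.088, -0.0, -0.0]
force: [0.2, -1.6, -2.8]
opening: 0.646
grasp_force: 65.1
```

Emit:
play_rows:
  gripper: [255,255,255]
  delta_pos:
    - [0,0,-0.7]
    - [0,0,0]
    - [0,0,0]
  angular:
    - [0,0,0]
    - [0,0,0]
    - [0,0,0]

```text
time: 20.8
position: [0.5494, -0.1347, 0.1387]
orientation: [0.996, -0.088, 0.0, 0.0]
force: [0.5, -1.2, -2.8]
opening: 0.653
grasp_force: 65.1
```

Emit:
play_rows:
  gripper: [255,255,255]
  delta_pos:
    - [0,0,-0.7]
    - [0,0,-0.7]
    - [0,0,0]
  angular:
    - [0,0,0]
    - [0,0,0]
    - [0,0,0]

```text
time: 21.18
position: [0.5495, -0.1348, 0.138]
orientation: [0.996, -0.089, 0.0, -0.0]
force: [-1.3, -0.9, 3.8]
opening: 0.65
grasp_force: 65.5
```

Emit:
play_rows:
  gripper: [255,255,255]
  delta_pos:
    - [0,0,-0.7]
    - [0,0,0]
    - [0,0,0]
  angular:
    - [0,0,0]
    - [0,0,0]
    - [0,0,0]

```text
time: 21.55
position: [0.5496, -0.1349, 0.1377]
orientation: [0.996, -0.088, 0.001, -0.0]
force: [-1.4, 0.5, 7.8]
opening: 0.648
grasp_force: 66.1
```

Emit:
play_rows:
  gripper: [255,255,255]
  delta_pos:
    - [0,0,-0.7]
    - [0,0,0]
    - [0,0,0]
  angular:
    - [0,0,0]
    - [0,0,0]
    - [0,0,0]

```text
time: 21.92
position: [0.5497, -0.1349, 0.1376]
orientation: [0.996, -0.088, 0.001, -0.0]
force: [-2.0, 0.8, 11.2]
opening: 0.651
grasp_force: 66.5
```

Emit:
play_rows:
  gripper: [255,255,255]
  delta_pos:
    - [0,0,0.7]
    - [0,0,0.7]
    - [0,0,0]
  angular:
    - [0,0,0]
    - [0,0,0]
    - [0,0,0]

```text
time: 22.3
position: [0.5496, -0.1348, 0.1378]
orientation: [0.996, -0.088, 0.0, -0.0]
force: [-2.1, -0.6, 5.8]
opening: 0.651
grasp_force: 65.7
```

Emit:
play_rows:
  gripper: [70,70,60,50,40,30,20,10,0,0,0]
  delta_pos:
    - [0,0,0]
    - [0,0,0]
    - [0,0,0]
    - [0,0,0]
    - [0,0,0]
    - [0,0,0]
    - [0,0,0]
    - [0,0,0]
    - [0,0,0]
    - [0,0,0]
    - [0,0,0]
  angular:
    - [0,0,0]
    - [0,0,0]
    - [0,0,0]
    - [0,0,0]
    - [0,0,0]
    - [0,0,0]
    - [0,0,0]
    - [0,0,0]
    - [0,0,0]
    - [0,0,0]
    - [0,0,0]

```text
time: 23.68
position: [0.5494, -0.1347, 0.1373]
orientation: [0.996, -0.088, 0.0, -0.0]
force: [1.0, 0.2, 0.8]
opening: 1.0
grasp_force: 0.0
```

Released. Now I'll raise the gripper clear and look.

Emit:
play_rows:
  gripper: [0,0,0,0,0,0,0,0,0,0]
  delta_pos:
    - [0,0,10]
    - [0,0,20]
    - [0,0,35]
    - [0,0,35]
    - [20,-4,20]
    - [20,-4,0]
    - [0,0,0]
    - [0,0,0]
    - [0,0,0]
    - [0,0,0]
  angular:
    - [0,0,0]
    - [0,0,0]
    - [0,0,0]
    - [0,0,0]
    - [0,0,0]
    - [0,0,0]
    - [0,0,0]
    - [0,0,0]
    - [0,0,0]
    - [0,0,0]

```text
time: 24.92
position: [0.5889, -0.1426, 0.2573]
orientation: [0.996, -0.089, -0.0, -0.0]
force: [0.9, -0.9, 0.3]
opening: 1.001
grasp_force: 0.0
```

```bash
python3 - <<'E'
from h import *
S=cap("scene");w=wcap();s=robot.sense();print(s["time"],s["position"],s["force"])
q=proj(S,[.55,-.134,.13])[0].astype(int);p=proj(w,[.53,-.131,.15])[0].astype(int);print(q,p)
a=cv2.resize(S["frame"][q[1]-50:q[1]+50,q[0]-50:q[0]+50,::-1],(400,400),interpolation=cv2.INTER_CUBIC)
y=min(max(p[1]-65,0),290)
b=cv2.resize(w["frame"][y:y+130,p[0]-65:p[0]+65,::-1],(400,400),interpolation=cv2.INTER_CUBIC)
cv2.imwrite("pics/end.png",cv2.convertScaleAbs(np.hstack([a,b]),alpha=1.5))
E
```

```text
25.025 [ 0.58914742 -0.14259807  0.25733786] [-0.52083908 -0.71396501  0.21242983]
[180 180] [279 268]
```

View pics/end.png

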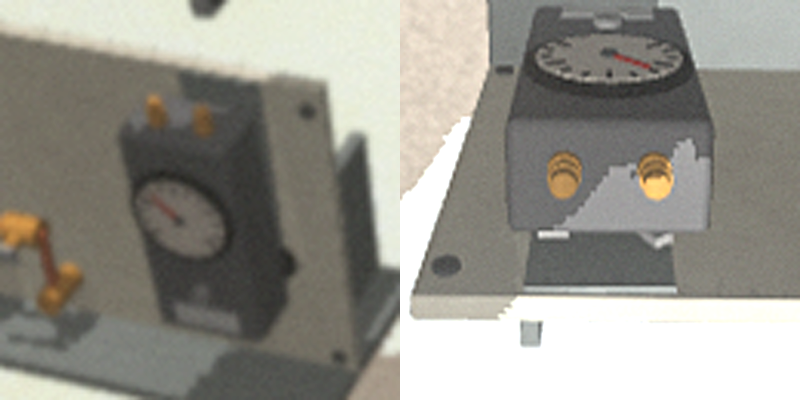

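The gauge hangs upright on the hook, dial outward: dial at (180,213) in the scene crop, hook prongs behind it at (553,234) and (655,238) in the wrist crop. The gripper is clear.

```bash
python3 -c "
from station import robot
print(robot.hand_in())"
```

```text
the job is handed in; nothing more can be done
None
```

I hung the gauge on the hook, dial outward; the button snapped past the latch, I felt it bottom out on the seat, then let go and handed in at about 25 s, but no verdict came back.

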